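Put the stapler away and stack the three-part desk organiser over it

ROBOT

A 7-joint arm with a two-finger parallel gripper is mounted at the origin on the work surface; the furniture and walls round the work are solid. World frame = base frame: x ahead of the robot, y to its left, z up, the work surface at z = 0. Lengths are in mm, angles in rad, forces in N, time in s.
With the tool pointing down it reaches from about 400 to 875 mm from the base axis. Payload 4.4 kg.
Tool frame: the origin (TCP) lies midway between the tips of the shut fingers; the grasp point (between the pads) lies behind it (ctrl.grip_point_offset is the x of the grasp point in the tool frame, in mm); x points along the fingers, z is the direction in which the jaws open and shut, and the axes are right-handed (so a half turn about x gives the same grasp; the last joint's range is limited). The gripper opens to 85 mm and grips with 20 to 120 N. Pads are 22 mm wide; open, the fingers measure 114 mm over their backs; the gripper's body (76 mm by 85 mm) begins 54 mm behind the grasp point. The pads swing forward as they close: fully open they stand 13 mm farther back than shut.
Start: joints at [1.109, 0.628, 0.038, 1.517, -0.027, 0.996, -0.02], TCP at [250.633, -599.751, 231.313] pointing down, gripper open.
Joint ranges: [-3.06, 3.06], [-0.37, 2.12], [-1.25, 1.32], [0.18, 2.47], [-1.1, 4.24], [0.23, 1.98], [-2.94, 2.94]. Speed limits (rad/s): [2.57, 2.57, 3.14, 3.14, 3.14, 3.14, 3.14].

INTERFACE

Orientations are given as [roll, pitch, yaw] about the fixed x, y, z axes, in that order (R = Rz(yaw) Ry(pitch) Rx(roll)).
In Python, from cell import status, eyes, ctrl gives the robot as it stands. The module is installed in compiled form; this text tells all that it offers.
- The arm moves only by the tool apply_moves, never from a script. Its argument "targets" is a list of rows, each a list of 3 entries, a list of its own where there are three numbers: the shift along the tool's x, y, z in mm, then the turn about the tool's x in degrees, then the finger opening in mm, from 0 to 85.4. In form: [[[dx, dy, dz], roll, claw], ...]. A call has 1 to 10 rows; each row shifts and turns the pose as measured when the row begins, along the tool's axes as they then stand; what a row does not reach is not made up. A row lasts 1/8 s, in which the tool goes at most 62.5 mm and 10.7 degrees, less where a joint would pass 70% of its speed; a pose out of reach is approached as far as the arm can. A call is refused whole if a number of a shift passes 62.5 or a number of a turn 10.7, either way. A call with a gripper value outside its range is refused whole. The fingers move at their own pace and stop on an object; the grip force is fixed at half the most. Time passes only in rows, so rows that do not move let the fingers close. It gives the time, the measured TCP pose, the force and the opening at its end, in the units of the state.
- status.read_state(): the state, without advancing time (a new reading comes with each control period).
- eyes.get_image(name): name is "scene" or "top" or "wrist"; returns (picture, depth): 384x512x3 uint8, blue, green, red; 384x512 float32, mm along the optical axis (not along the pixel's ray), 0 where there is no reading.
- eyes.camera_params(name): a dict with "fx", "fy", "cx", "cy" (pixels), "R" (3x3) and "t" (3): a world point X has camera coordinates R X + t. Camera axes: x right, y down, z forward; pixel columns grow to the right and rows downward; lengths in mm; the calibration is good to about 2 mm. A picture is of the moment at which its call begins: read the wrist's pose just before it. camera_params takes no time and is no camera call; for the wrist camera it gives the pose at the moment of the call.
- ctrl.finish_job(): hands the job in, once; it reports no verdict.
The state is a dict: "clock": time; "qpos": joint angles; "qd": joint speeds; "tau": joint torques, N m; "eef_pos": TCP position; "tool_rot": TCP orientation; "force": force on the tool from outside, world axes, zero at the start; "torque": the same for the moment, N m; "width": finger opening in mm.
Only numpy, scipy, OpenCV 4.12 (cv2) and the standard library are available. Lean on these libraries where they do the work, as an engineer would, in place of code of your own. Each camera call takes 0.05 s, during which the arm holds its last target.

TASK

Put the stapler flat in the empty dark bottom tray of the desk organiser, then stack the grey-green middle tray on it and the cream pen tray on top, each with its four feet dropped fully into the corner sockets of the tray below. Leave the bottom tray where it stands, keep the markers, eraser and clip in the trays they are in, and do not disturb the other things on the desk.

Things in the scene. Friction and masses are not known exactly. Their poses are not given: they have to be found in the camera images.
- base_c (a point): bottom tray of the organiser: dark slate-grey open box, 110 (x) x 164 (y) x 60 high, walls 4 thick, inner floor 5 above its underside, empty, about 1 kg. Point: centre of the tray, 30 above the desk. z up, x across the short side, y along the long side; a half turn makes no difference. It stands somewhere on the left half of the desk, long side roughly along world y
- base_tray: the bottom tray again, origin under its centre. Each corner is a 23 x 23 post with a square socket open at the top: 16.5 x 16.5, 12 deep, centres at x +-43.5, y +-70.5. Between the posts the tray is free: 102 wide (x), 156 long (y) along its middle, so the 128 long stapler fits lying along y
- mid_c (a point): middle tray: grey-green open box, 110 (x) x 164 (y), 57 high over its feet, 0.25 to 0.42 kg; corner sockets like the bottom tray's. Lift it by the partition with oak top edge that runs across it along x at y = 0. Point: centre, 28.5 above the tips of its feet. Axes as the bottom tray's. Seated, its underside rests on the bottom tray's rim and this point is 49.5 above the bottom tray's point
- mid_tray: the middle tray again, origin midway between the tips of its four feet: round lugs 9 long under the floor at x +-43.5, y +-70.5, 14 in diameter with domed (hemispherical) ends. Partition: 10 thick (y), 102 long (x), top 55 above the tips (2 below the rim). The bay on either side is 73 long in y, its floor 14 above the tips
- pen_c (a point): pen tray, the top of the stack: cream open tray, 110 (x) x 164 (y), rim 39 above the tips of its feet, no sockets, 0.2 to 0.33 kg. Over its middle (y = 0) an arch carries an oak bar along x, its handle. Point: centre, 41 above the tips of its feet, 41 below the middle of the bar. Axes as the bottom tray's. Seated, this point is 60.5 above the middle tray's point
- pen_tray: the pen tray again, origin midway between the tips of its four feet (lugs as under the middle tray, same places). Handle bar: along x at y = 0, 11 thick (y), 16 high, from 74 to 90 above the tips, 90 long between the uprights; free space of 45 below it over the markers
- stapler_c (a point): pale green stapler lying on its foot, closed, 36 (x) x 128 (y) x 42 high, 0.15 to 0.25 kg. Its upper arm, 24 to 42 above the foot, is 22 wide and is gripped across x; below it the body is 16 wide down to the 7 high, 36 wide foot plate (28 wide cheeks at the rear, -y end). Point: its centre, 21 up. y along its length, z up. It starts lying roughly along world x
- stapler: the stapler again, origin at the middle of its underside
- yellow_marker_c (a point): yellow marker, 17 x 124 (y) x 17, lying loose in the pen tray along its y; point: its centre
- teal_marker_c (a point): teal marker, 17 x 124 (y) x 17, lying loose in the pen tray along its y; point: its centre
- eraser_c (a point): blue and white eraser, 21 x 46 x 13, lying loose in the middle tray, in its +y bay along the +x wall, clear of the partition's middle; point: its centre
- binder_clip_c (a point): black binder clip, 24 x 25 x 35 with its wires, standing loose in the middle tray, in its -y bay by the -x wall, clear of the partition's middle; point: 12 above its foot
- printer_corner (a point): the near left top corner of the white printer (fixed, the same place always) that fills the desk's back right: from here it runs 330 to the right (-y) and 440 away (+x), its top 150 above the desk, notepads on it up to 185. Also about, fixed: a mug 102 high on the mat near the robot, a lidded tin 43 high and a pencil cup 166 high at the far left, books 200 high at the near right
- tape_roll_c (a point): roll of tape lying flat, 65 across, 19 high, beside the stapler; point: its centre. Not to be disturbed
- glue_stick_c (a point): glue stick standing up, 28 across, 88 high, at the front right; point: its centre, 44 up. Not to be disturbed

How it is judged (in metres and radians):
On the way, in this order (a step that is already met when the one before it is completed fails the run):
1. the stapler lies flat in the bottom tray (x of stapler_c in the frame of base_c between -0.045 and 0.045 m and y of stapler_c in the frame of base_c between -0.035 and 0.035 m and z of stapler_c in the frame of base_c below 0.002 m and angle between stapler_c's own z axis and vertical below 0.12 rad), for 0.2 s.
2. the middle tray is seated in the bottom tray's four sockets, over the stapler (all of step 1 and horizontal distance between mid_c and base_c below 0.005 m and z of mid_c in the frame of base_c between 0.0465 and 0.0525 m and angle between the z axis of mid_c and the z axis of base_c, either way round below 0.04 rad and angle between the y axis of mid_c and the y axis of base_c, either way round below 0.06 rad), for 0.2 s.
3. the pen tray is seated in the middle tray's four sockets (horizontal distance between pen_c and mid_c below 0.005 m and z of pen_c in the frame of mid_c between 0.0575 and 0.0635 m and angle between the z axis of pen_c and the z axis of mid_c, either way round below 0.04 rad and angle between the y axis of pen_c and the y axis of mid_c, either way round below 0.06 rad and horizontal distance between mid_c and base_c below 0.005 m and z of mid_c in the frame of base_c between 0.0465 and 0.0525 m and angle between the z axis of mid_c and the z axis of base_c, either way round below 0.04 rad and angle between the y axis of mid_c and the y axis of base_c, either way round below 0.06 rad), for 0.2 s.
At the end, for the whole second after the job is handed in: stapler flat on the bottom tray's floor; middle tray seated in the bottom tray's sockets, pen tray in the middle one's (centres within 5 mm, height within 3 mm, level within 0.04 rad, long sides within 0.06 rad); markers still in the pen tray, eraser and clip in the middle tray; all at rest (all of step 1 and all of step 3 and x of yellow_marker_c in the frame of pen_c between -0.053 and 0.053 m and y of yellow_marker_c in the frame of pen_c between -0.08 and 0.08 m and z of yellow_marker_c in the frame of pen_c between -0.04 and 0.04 m and x of teal_marker_c in the frame of pen_c between -0.053 and 0.053 m and y of teal_marker_c in the frame of pen_c between -0.08 and 0.08 m and z of teal_marker_c in the frame of pen_c between -0.04 and 0.04 m and x of eraser_c in the frame of mid_c between -0.053 and 0.053 m and y of eraser_c in the frame of mid_c between -0.08 and 0.08 m and z of eraser_c in the frame of mid_c between -0.028 and 0.028 m and x of binder_clip_c in the frame of mid_c between -0.053 and 0.053 m and y of binder_clip_c in the frame of mid_c between -0.08 and 0.08 m and z of binder_clip_c in the frame of mid_c between -0.028 and 0.028 m and linear speed of each of base_tray, mid_tray, pen_tray, stapler below 0.02 m/s); the robot touches nothing.
It fails at once if the bottom tray is shoved more than 30 mm (distance of base_c from where it was at the start of the episode above 0.03 m).
It fails at once if a bystander (glue stick, tape roll) is moved more than 25 mm (distance of any of glue_stick_c, tape_roll_c from where it was at the start of the episode above 0.025 m).
It also fails if it takes over 72 s, if anything falls off the work surface, if the arm or the gripper's body presses on something with over 40 N, if the wrist force passes 120 N, or if a joint passes its speed limit or range.

## Working session

There is one attempt and no reset: what is moved stays moved. The work goes in short steps, Python scripts to look and compute and a tool call to move; the robot and the scene stay as the last step left them, time stands still between calls to the robot, and variables do not carry over. Pictures are saved under pics/ and viewed, and the job is handed in when it is done.

Besides the shell and the picture viewer there is one more tool, called after "Request:" as a command line: name --argument value ..., lists and objects as JSON in quotes. apply_moves: Moves the arm, as the interface text tells. Its arguments: {"type":"object","properties":{"targets":{"type":"array"}},"required":["targets"]}

```bash
mkdir -p pics
cat > h.py <<'E'
import numpy as np, cv2
from cell import status, eyes, ctrl
E
python3 - <<'E'
from h import *
s=status.read_state(); print(s); print(ctrl.grip_point_offset)
for n in ["scene","top","wrist"]:
    p=eyes.camera_params(n); im,d=eyes.get_image(n)
    cv2.imwrite(f"pics/a_{n}.png",im); np.savez(f"a_{n}.npz",im=im,d=d,**p); print(n,p,(d>0).mean())
E
```

```text
{'clock': 0.0, 'qpos': array([ 1.10921767,  0.62932759,  0.03843039,  1.5183767 , -0.02697161,
        0.99627835, -0.01999267]), 'qd': array([-1.10112716e-04, -2.31074332e-05,  1.40757670e-03, -4.33918857e-04,
       -2.67017893e-03, -2.23635697e-04, -1.25969961e-03]), 'tau': array([ 1.25060167e-03, -5.63400543e+01,  1.22632999e+00, -1.93448961e+01,
        1.08497031e-02,  1.04764543e-02, -3.39230144e-05]), 'eef_pos': array([ 250.37816607, -599.16902335,  230.39810325]), 'tool_rot': array([-3.1197855 ,  1.56892405,  1.98841408]), 'force': array([-0.5626576 , -0.36706232, -0.2466778 ]), 'torque': array([ 0.01262337, -0.01390251, -0.00350842]), 'width': 85.8221229676891}
-18.700000000000003
scene {'fx': 426.0120556166598, 'fy': 426.0120556166598, 'cx': 260.19782170402675, 'cy': 199.80964478709106, 'R': array([[-0.67660869, -0.73632743, -0.00475315],
       [-0.32091153,  0.30068198, -0.89811254],
       [ 0.66273409, -0.60614541, -0.43974001]]), 't': array([277.51614193, 299.28552745, 713.8285493 ])} 0.9507497151692709
top {'fx': 380.87548250949436, 'fy': 380.87548250949436, 'cx': 255.39139978988976, 'cy': 195.966891797162, 'R': array([[ 0.01709615, -0.99977195,  0.01279748],
       [-0.99055795, -0.01867709, -0.1358165 ],
       [ 0.13602455, -0.01035471, -0.99065135]]), 't': array([-151.6750508 ,  568.30793166,  881.99955059])} 0.995819091796875
wrist {'fx': 308.04477675557405, 'fy': 308.04477675557405, 'cx': 259.0354108680643, 'cy': 190.79528788431608, 'R': array([[ 0.38437019, -0.92317569, -0.00249166],
       [-0.87696735, -0.36597162,  0.31143705],
       [-0.28842299, -0.11752201, -0.95026352]]), 't': array([-648.8029102 ,  -39.68670878,  381.80036977])} 0.9960886637369791
```

View pics/a_top.png

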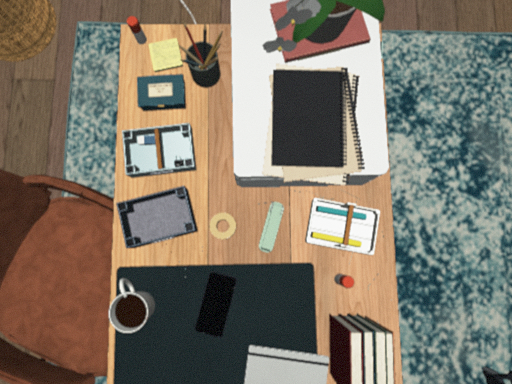

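View pics/a_scene.png

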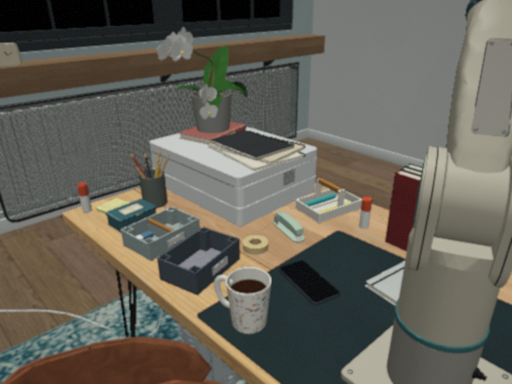

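View pics/a_wrist.png

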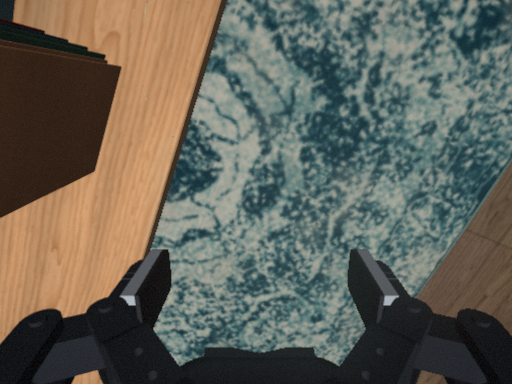

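The top view shows the empty dark base tray at about (157,217), the middle tray at (158,150), and the stapler at (271,227) with the tape at (222,225). The pen tray is at (343,226), the glue stick at (346,281) and the printer above them.

```bash
cat >> h.py <<'E'
def snap(n,tag=None):
    p=eyes.camera_params(n); im,d=eyes.get_image(n)
    if tag: cv2.imwrite(f"pics/{tag}.png",im); np.savez(f"{tag}.npz",im=im,d=d,**p)
    return p,im,d
def load(f):
    z=np.load(f); return z,z['im'],z['d']
def cloud(p,d):
    v,u=np.mgrid[0:384,0:512]
    c=np.stack([(u-p['cx'])/p['fx']*d,(v-p['cy'])/p['fy']*d,d],-1)
    return (c-p['t'])@p['R']
def ray(p,uv,z):
    uv=np.atleast_2d(uv).astype(float)
    dirs=np.c_[(uv[:,0]-p['cx'])/p['fx'],(uv[:,1]-p['cy'])/p['fy'],np.ones(len(uv))]@p['R']
    o=-p['R'].T@p['t']
    s=(z-o[2])/dirs[:,2]; return o+dirs*s[:,None]
def proj(p,X):
    c=np.atleast_2d(X)@p['R'].T+p['t']; return np.c_[c[:,0]/c[:,2]*p['fx']+p['cx'],c[:,1]/c[:,2]*p['fy']+p['cy']]
def Rtool(s):
    r,pi,y=s['tool_rot']
    from scipy.spatial.transform import Rotation as Ro
    return Ro.from_euler('xyz',[r,pi,y]).as_matrix()
def rect(pts):
    (c,wh,a)=cv2.minAreaRect(pts[:,:2].astype(np.float32)); 
    b=cv2.boxPoints((c,wh,a)); e=[b[1]-b[0],b[2]-b[1]]; e=max(e,key=np.linalg.norm)
    a=np.arctan2(e[1],e[0]); a=(a+np.pi/2)%np.pi-np.pi/2
    return np.round(c,1),np.round(sorted(wh),1),round(float(a),4) # angle of long axis from x
E
python3 - <<'E'
from h import *
p,im,d=load('a_top.npz'); P=cloud(p,d)
def show(n,box,zr):
    u0,v0,u1,v1=box; m=np.zeros(d.shape,bool); m[v0:v1,u0:u1]=1
    m&=(P[...,2]>zr[0])&(P[...,2]<zr[1])
    n_,l,st,_=cv2.connectedComponentsWithStats(m.astype(np.uint8)); k=1+st[1:,4].argmax(); m=l==k
    print(n,st[k],rect(P[m]),np.percentile(P[m][:,2],[5,50,95]).round(1))
print('desk z',np.median(P[225:255,200:300,2]), P[258,230])
show('base',(108,178,205,256),(50,70))
show('mid',(112,115,203,184),(45,70))
show('pen',(295,190,390,260),(28,50))
show('penbar',(295,190,390,260),(72,100))
show('stapler',(250,192,295,262),(25,60))
show('stapler low',(250,192,295,262),(3,60))
show('tape',(200,205,243,245),(8,30))
show('glue',(325,265,365,295),(60,100))
show('mug',(100,285,160,340),(60,120))
show('tin',(130,70,190,112),(30,60)); show('cup',(180,40,225,90),(90,190))
s=status.read_state(); print(Rtool(s).round(3))
E
```

```text
desk z -0.5244682893723991 [420.78196612 -81.99732502   3.17286935]
base [116 185  80  63 630] (array([517.3,  93.3]), array([110.8, 164.7]), -1.2957) [51.1 58.5 61.6]
mid [122 122  73  53 954] (array([682. ,  97.3]), array([111. , 165.1]), -1.4263) [46.  54.4 58.3]
pen [306 198  74  56 476] (array([ 504.3, -354.2]), array([110.6, 164.9]), 1.3995) [30.3 37.1 40.2]
penbar [339 202  18  45 284] (array([ 504.1, -353.6]), array([ 20.9, 102.1]), -0.1715) [78.5 87.4 90.6]
stapler [261 202  23  49 466] (array([ 499. , -182.6]), array([ 27.2, 116.1]), -0.2384) [30.4 39.4 43. ]
stapler low [258 201  26  51 708] (array([ 501.5, -180.8]), array([ 39.5, 126.7]), -0.2913) [ 4.3 37.  42.7]
tape [210 212  26  27 446] (array([500.8, -62.2]), array([61.7, 63.8]), 0.0196) [15.  18.1 21. ]
glue [340 275  14  13 147] (array([ 376.6, -350.3]), array([25.3, 26.9]), -0.4492) [66.5 85.5 88.8]
mug [ 109  285   43   47 1384] (array([308.4, 128.3]), array([83.4, 89.7]), -0.2906) [ 74.8  78.5 102.8]
tin [ 137   74   48   33 1463] (array([835.3, 102. ]), array([ 83.3, 117.1]), -1.4816) [38.8 42.1 44.7]
cup [180  40  41  33 457] (array([897.9,  -8.2]), array([75.6, 92.1]), -1.5662) [ 91.4 100.3 138.9]
[[-0.001  0.923  0.386]
 [ 0.001  0.386 -0.923]
 [-1.    -0.    -0.001]]
```

```bash
cat >> h.py <<'E'
def wrap(a): return (a+np.pi)%(2*np.pi)-np.pi
def zang(s): R=Rtool(s); return np.arctan2(R[1,2],R[0,2])
def plan(x,y,z,ang,n,s=None):
    """rows (tool axes, tool vertical) to go to tcp x,y,z with jaw angle ang"""
    s=s or status.read_state(); p=s['eef_pos']; a=zang(s); D=np.array([x,y,z])-p; da=wrap(ang-a)
    print('t %.2f'%s['clock'],'at',p.round(1),'ang %.3f'%a,'D',D.round(1),'dang deg %.1f'%np.degrees(da),'F',s['force'].round(1),'w %.1f'%s['width'],'R',Rtool(s)[2].round(4))
    rows=[]
    for i in range(n):
        ai=a+da*i/n; zx=np.array([np.cos(ai),np.sin(ai)]); yx=np.array([-zx[1],zx[0]]) 
        # x down, z=zx ; y = z cross x
        yv=np.cross([zx[0],zx[1],0],[0,0,-1])
        d=D/n; rows.append([[round(-d[2],1),round(d@yv,1),round(d[:2]@zx,1)],round(-np.degrees(da)/n,1)])
    print(rows)
E
python3 - <<'E'
from h import *
# refine stapler by colour
p,im,d=load('a_top.npz'); P=cloud(p,d)
hsv=cv2.cvtColor(im,cv2.COLOR_BGR2HSV); print(hsv[227,271],hsv[215,274])
m=cv2.inRange(hsv,(40,20,60),(90,140,255)); m[:195]=0;m[262:]=0;m[:,:250]=0;m[:,295:]=0
print(m.sum()/255, rect(P[m>0]), P[m>0].mean(0))
c=np.cov(P[m>0][:,:2].T); w,v=np.linalg.eigh(c); print(np.arctan2(v[1,1],v[0,1]))
q=(m>0)&(P[...,2]>36); print(rect(P[q])); c=np.cov(P[q][:,:2].T); w,v=np.linalg.eigh(c); print(np.arctan2(v[1,1],v[0,1]),P[q].mean(0))
plan(490,-181,300,1.30,16)
E
```

```text
[ 59  32 213] [ 60  30 206]
664.0 (array([ 495.8, -180.5]), array([ 48. , 131.3]), -0.4186) [ 497.05615229 -180.06260299   33.00916293]
2.8717617208315547
(array([ 490.3, -177.9]), array([ 40.8, 121.7]), -0.4759)
2.8586875197557213 [ 499.73800798 -181.33205334   47.14188674]
t 0.15 at [ 250.4 -599.3  230.6] ang -1.175 D [239.6 418.3  69.4] dang deg 141.8 F [-0.6  0.2 -0.4] w 85.6 R [-1.     -0.     -0.0014]
[[[np.float64(-4.3), np.float64(23.9), np.float64(-18.4)], np.float64(-8.9)], [[np.float64(-4.3), np.float64(26.4), np.float64(-14.5)], np.float64(-8.9)], [[np.float64(-4.3), np.float64(28.3), np.float64(-10.2)], np.float64(-8.9)], [[np.float64(-4.3), np.float64(29.6), np.float64(-5.7)], np.float64(-8.9)], [[np.float64(-4.3), np.float64(30.1), np.float64(-1.1)], np.float64(-8.9)], [[np.float64(-4.3), np.float64(29.9), np.float64(3.6)], np.float64(-8.9)], [[np.float64(-4.3), np.float64(29.0), np.float64(8.1)], np.float64(-8.9)], [[np.float64(-4.3), np.float64(27.4), np.float64(12.5)], np.float64(-8.9)], [[np.float64(-4.3), np.float64(25.2), np.float64(16.6)], np.float64(-8.9)], [[np.float64(-4.3), np.float64(22.3), np.float64(20.3)], np.float64(-8.9)], [[np.float64(-4.3), np.float64(18.9), np.float64(23.4)], np.float64(-8.9)], [[np.float64(-4.3), np.float64(15.1), np.float64(26.1)], np.float64(-8.9)], [[np.float64(-4.3), np.float64(10.9), np.float64(28.1)], np.float64(-8.9)], [[np.float64(-4.3), np.float64(6.4), np.float64(29.4)], np.float64(-8.9)], [[np.float64(-4.3), np.float64(1.8), np.float64(30.1)], np.float64(-8.9)], [[np.float64(-4.3), np.float64(-2.8), np.float64(30.0)], np.float64(-8.9)]]
```

Request:
apply_moves --targets '[[[-40,0,0],0,85],[[-40,0,0],-5,85]]'

```text
clock: 0.4
eef_pos: [249.6, -596.9, 307.7]
tool_rot: [3.094, 1.559, 2.009]
force: [0.8, -0.3, -0.4]
width: 85.2
```

Run:
```python
from h import *
plan(490,-181,300,1.30,14)
```

```text
t 0.40 at [ 249.6 -596.9  307.7] ang -1.085 D [240.4 415.9  -7.7] dang deg 136.7 F [ 0.8 -0.3 -0.4] w 85.2 R [-9.999e-01  5.000e-04 -1.160e-02]
[[[np.float64(0.5), np.float64(29.1), np.float64(-18.3)], np.float64(-9.8)], [[np.float64(0.5), np.float64(31.7), np.float64(-13.1)], np.float64(-9.8)], [[np.float64(0.5), np.float64(33.5), np.float64(-7.5)], np.float64(-9.8)], [[np.float64(0.5), np.float64(34.3), np.float64(-1.7)], np.float64(-9.8)], [[np.float64(0.5), np.float64(34.1), np.float64(4.1)], np.float64(-9.8)], [[np.float64(0.5), np.float64(32.9), np.float64(9.8)], np.float64(-9.8)], [[np.float64(0.5), np.float64(30.7), np.float64(15.3)], np.float64(-9.8)], [[np.float64(0.5), np.float64(27.7), np.float64(20.3)], np.float64(-9.8)], [[np.float64(0.5), np.float64(23.9), np.float64(24.7)], np.float64(-9.8)], [[np.float64(0.5), np.float64(19.3), np.float64(28.3)], np.float64(-9.8)], [[np.float64(0.5), np.float64(14.3), np.float64(31.2)], np.float64(-9.8)], [[np.float64(0.5), np.float64(8.8), np.float64(33.2)], np.float64(-9.8)], [[np.float64(0.5), np.float64(3.0), np.float64(34.2)], np.float64(-9.8)], [[np.float64(0.5), np.float64(-2.8), np.float64(34.2)], np.float64(-9.8)]]
```

Request:
apply_moves --targets '[[[0,29,-18],-10,85],[[0,32,-13],-10,85],[[0,33,-7],-10,85],[[0,34,-2],-10,85],[[0,34,4],-10,85],[[0,33,10],-10,85],[[0,31,15],-10,85],[[0,28,20],-10,85],[[0,24,25],-10,85],[[0,19,28],-10,85]]'

```text
clock: 1.65
eef_pos: [410.0, -287.8, 309.9]
tool_rot: [1.797, 1.563, 2.509]
force: [0.3, -0.8, -0.1]
width: 85.0
```

```bash
sed -i 's/round(-d\[2\],1),round(d@yv,1),round(d\[:2\]@zx,1)\],round(-np.degrees(da)\/n,1)/float(round(-d[2],1)),float(round(d@yv,1)),float(round(d[:2]@zx,1))],float(round(-np.degrees(da)\/n,1))/' h.py
python3 - <<'E'
from h import *
plan(485,-181,240,1.30,8)
E
```

```text
t 1.65 at [ 410.  -287.8  309.9] ang 0.712 D [ 75.  106.8 -69.9] dang deg 33.7 F [ 0.3 -0.8 -0.1] w 85.0 R [-1.      0.0075 -0.0017]
[[[8.7, 4.0, 15.8], -4.2], [[8.7, 2.8, 16.1], -4.2], [[8.7, 1.6, 16.2], -4.2], [[8.7, 0.4, 16.3], -4.2], [[8.7, -0.8, 16.3], -4.2], [[8.7, -2.0, 16.2], -4.2], [[8.7, -3.2, 16.0], -4.2], [[8.7, -4.3, 15.7], -4.2]]
```

Request:
apply_moves --targets '[[[12,4,20],-6,85],[[12,3,21],-6,85],[[12,1,22],-6,85],[[12,0,22],-6,85],[[12,-2,22],-6,85],[[10,-3,21],-4,85]]'

```text
clock: 2.4
eef_pos: [481.0, -172.2, 237.1]
tool_rot: [1.165, 1.564, 2.502]
force: [-0.7, -0.0, 0.3]
width: 85.0
```

Run:
```python
from h import *
p,im,d=snap('wrist','b_wrist')
plan(485,-181,240,1.30,1)
print((-p['R'].T@p['t']).round(1))
P=cloud(p,d)
m=(P[...,2]>32)&(P[...,2]<60)&(np.hypot(P[...,0]-500,P[...,1]+181)<90)
n_,l,st,_=cv2.connectedComponentsWithStats(m.astype(np.uint8)); print(st)
k=1+st[1:,4].argmax(); m=l==k
print(rect(P[m]),P[m].mean(0)); c=np.cov(P[m][:,:2].T); w,v=np.linalg.eigh(c); print(np.arctan2(v[1,1],v[0,1]))
m=(P[...,2]>3)&(P[...,2]<60)&(np.hypot(P[...,0]-500,P[...,1]+181)<80)
n_,l,st,_=cv2.connectedComponentsWithStats(m.astype(np.uint8)); print(st)
k=1+st[1:,4].argmax(); m=l==k; print(rect(P[m]))
```

```text
t 2.45 at [ 481.8 -168.4  236.3] ang 1.343 D [  3.2 -12.6   3.7] dang deg -2.5 F [ 0.6  2.4 -0.4] w 85.0 R [-1.      0.007   0.0059]
[[[-3.7, -6.0, -11.5], 2.5]]
[ 404.3 -154.2  380.7]
[[     0      0    512    384 194723]
 [   241    130     23     94   1846]
 [   177    178      4     19     39]]
(array([ 497. , -183.4]), array([ 27., 113.]), -0.2465) [ 493.37002364 -181.80869925   40.59048499]
2.8759402195659693
[[     0      0    512    384 193821]
 [   239    122     30    102   2787]]
(array([ 494.7, -182.1]), array([ 36. , 120.4]), -0.2651)
```

View pics/b_wrist.png

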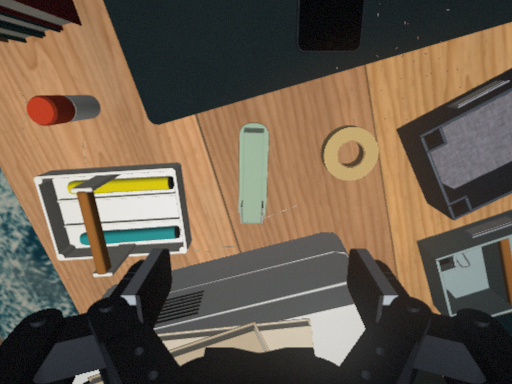

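Run:
```python
from h import *
p,im,d=snap('wrist','b2_wrist')
P=cloud(p,d)
for z0 in (32,3):
  m=(P[...,2]>z0)&(P[...,2]<60)&(np.hypot(P[...,0]-500,P[...,1]+181)<85)
  n_,l,st,_=cv2.connectedComponentsWithStats(m.astype(np.uint8))
  k=1+st[1:,4].argmax(); m=l==k
  c=np.cov(P[m][:,:2].T); w,v=np.linalg.eigh(c); print(rect(P[m]),P[m].mean(0),np.arctan2(v[1,1],v[0,1])-np.pi,P[m][:,0].min(),P[m][:,0].max())
plan(499,-181.5,120,1.303,2)
```

```text
(array([ 496.7, -183.3]), array([ 26.8, 112.6]), -0.2457) [ 493.15371022 -181.71706389   40.62402675] -0.2670002241975209 440.30695719961136 552.9964439055319
(array([ 495.2, -182.3]), array([ 36.4, 120.7]), -0.2626) [ 490.83796303 -180.54767475   30.13812314] -0.2632486737293078 435.346711438896 557.4262921333406
t 2.50 at [ 481.1 -170.   236.9] ang 1.339 D [  17.9  -11.5 -116.9] dang deg -2.0 F [-0.2  0.3  0.2] w 85.2 R [-1.      0.0074  0.0047]
[[[58.4, -10.0, -3.5], 1.0], [[58.4, -10.1, -3.3], 1.0]]
```

Request:
apply_moves --targets '[[[55,-10,-4],1,60],[[55,-10,-4],1,60],[[0,0,0],0,60]]'

```text
clock: 2.88
eef_pos: [499.9, -184.1, 124.9]
tool_rot: [1.124, 1.566, 2.428]
force: [0.5, 0.2, 0.8]
width: 60.3
```

Run:
```python
from h import *
plan(498,-182,15,1.306,3)
```

```text
t 2.88 at [ 499.9 -184.1  124.9] ang 1.303 D [  -1.9    2.1 -109.9] dang deg 0.1 F [0.5 0.2 0.8] w 60.3 R [-1.      0.0042  0.002 ]
[[[36.6, 0.8, 0.5], -0.0], [[36.6, 0.8, 0.5], -0.0], [[36.6, 0.8, 0.5], -0.0]]
```

Request:
apply_moves --targets '[[[36,1,0],0,60],[[36,1,1],0,60],[[30,0,0],0,60],[[6,0,0],0,60],[[0,0,0],0,60]]'

```text
clock: 3.5
eef_pos: [505.0, -185.6, 24.2]
tool_rot: [-1.625, 1.56, -0.322]
force: [0.7, 0.4, -0.3]
width: 60.0
```

Run:
```python
from h import *
plan(498,-182,15,1.306,1)
snap('wrist','c_wrist')
```

```text
t 3.50 at [ 505.  -185.6   24.2] ang 1.303 D [-7.   3.6 -9.2] dang deg 0.2 F [ 0.7  0.4 -0.3] w 60.0 R [-9.999e-01 -1.120e-02 -6.000e-04]
[[[9.2, 7.7, 1.6], -0.2]]
```

View pics/c_wrist.png

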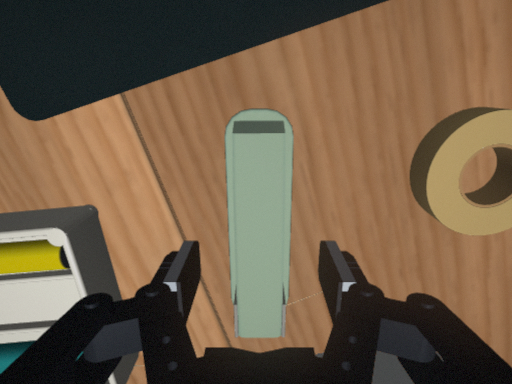

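Request:
apply_moves --targets '[[[9,7,1],0,60],[[2,2,0],0,60],[[0,0,0],0,10],[[0,0,0],0,10],[[0,0,0],0,10],[[0,0,0],0,10]]'

```text
clock: 4.3
eef_pos: [497.8, -183.0, 15.7]
tool_rot: [-1.644, 1.555, -0.342]
force: [-0.4, -0.6, 0.1]
width: 21.3
```

Run:
```python
from h import *
plan(498,-182,300,1.306,5)
```

```text
t 4.30 at [ 497.8 -183.    15.7] ang 1.303 D [2.000e-01 1.000e+00 2.843e+02] dang deg 0.2 F [-0.4 -0.6  0.1] w 21.3 R [-0.9999 -0.0162 -0.0012]
[[[-56.9, 0.0, 0.2], -0.0], [[-56.9, 0.0, 0.2], -0.0], [[-56.9, 0.0, 0.2], -0.0], [[-56.9, 0.0, 0.2], -0.0], [[-56.9, 0.0, 0.2], -0.0]]
```

Request:
apply_moves --targets '[[[-50,0,0],0,10],[[-60,0,0],0,10],[[-40,0,0],0,10]]'

```text
clock: 4.68
eef_pos: [493.2, -181.2, 165.4]
tool_rot: [-1.551, 1.564, -0.247]
force: [0.5, -0.9, -1.9]
width: 21.2
```

Run:
```python
from h import *
plan(517,93,160,0.275,8)
```

```text
t 4.67 at [ 493.2 -181.2  165.4] ang 1.304 D [ 23.8 274.2  -5.4] dang deg -58.9 F [ 0.5 -0.9 -1.9] w 21.2 R [-1.0e+00 -6.7e-03  1.0e-04]
[[[0.7, 6.2, 33.8], 7.4], [[0.7, 10.5, 32.8], 7.4], [[0.7, 14.6, 31.2], 7.4], [[0.7, 18.5, 29.0], 7.4], [[0.7, 22.0, 26.4], 7.4], [[0.7, 25.2, 23.4], 7.4], [[0.7, 28.0, 20.0], 7.4], [[0.7, 30.4, 16.2], 7.4]]
```

Request:
apply_moves --targets '[[[0,6,34],7.4,10],[[0,10,33],7.4,10],[[0,15,31],7.4,10],[[0,18,29],7.4,10],[[0,22,26],7.4,10],[[0,25,23],7.4,10],[[0,28,20],7.4,10],[[0,25,14],7.4,10],[[0,0,0],0,10]]'

```text
clock: 5.8
eef_pos: [524.1, 92.2, 166.3]
tool_rot: [-0.436, 1.56, -0.204]
force: [-0.0, -0.8, -1.8]
width: 21.5
```

Run:
```python
from h import *
snap('wrist','d_wrist')
plan(517,93,100,0.275,2)
```

```text
t 5.85 at [523.7  90.2 166.1] ang 0.231 D [ -6.7   2.8 -66.1] dang deg 2.5 F [-0.2  0.  -1.6] w 21.7 R [-0.9999 -0.0058  0.0088]
[[[33.0, 2.1, -3.0], -1.3], [[33.0, 2.2, -2.9], -1.3]]
```

View pics/d_wrist.png

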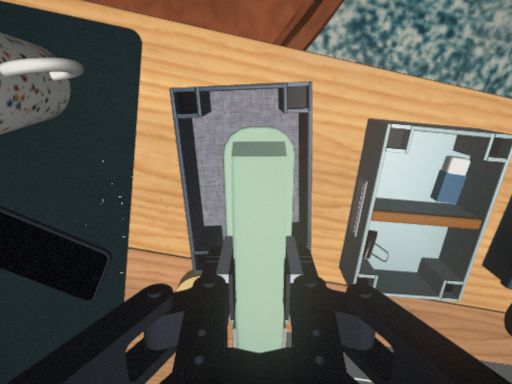

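The stapler is in the jaws above the base tray (image centre (260,240)), roughly aligned with its long axis. The middle tray is at (430,210).

Request:
apply_moves --targets '[[[30,3,-3],-1.3,10],[[30,3,-3],-1.3,10],[[0,0,0],0,10]]'

```text
clock: 6.22
eef_pos: [516.9, 89.9, 104.7]
tool_rot: [-0.847, 1.559, -0.57]
force: [0.1, -0.6, -0.7]
width: 21.3
```

Run:
```python
from h import *
plan(517,93,21,0.275,3)
```

```text
t 6.22 at [516.9  89.9 104.7] ang 0.277 D [  0.1   3.1 -83.7] dang deg -0.1 F [ 0.1 -0.6 -0.7] w 21.3 R [-0.9999 -0.0086  0.0076]
[[[27.9, 1.0, 0.3], 0.0], [[27.9, 1.0, 0.3], 0.0], [[27.9, 1.0, 0.3], 0.0]]
```

Request:
apply_moves --targets '[[[28,2,0],0,10],[[28,1,0],0,10],[[16,1,0],0,10],[[4,0,0],0,10],[[2,0,0],0,10]]'

```text
clock: 6.85
eef_pos: [521.7, 89.6, 29.4]
tool_rot: [-0.615, 1.552, -0.344]
force: [0.2, -0.4, -1.6]
width: 21.5
```

Run:
```python
from h import *
plan(517,93,21,0.275,1)
```

```text
t 6.85 at [521.7  89.6  29.4] ang 0.271 D [-4.7  3.4 -8.4] dang deg 0.2 F [ 0.2 -0.4 -1.6] w 21.5 R [-0.9998 -0.0109  0.0155]
[[[8.4, 4.6, -3.6], -0.2]]
```

Request:
apply_moves --targets '[[[5,4,-3],0,10],[[3,1,0],0,10],[[2,0,0],0,10],[[0,0,0],0,10]]'

```text
clock: 7.35
eef_pos: [518.6, 94.2, 20.8]
tool_rot: [-0.543, 1.549, -0.271]
force: [-0.4, -0.3, -0.6]
width: 21.6
```

Request:
apply_moves --targets '[[[1,0,0],0,21],[[0,0,0],0,26],[[0,0,0],0,34],[[0,0,0],0,40],[[-20,0,0],0,40],[[-50,0,0],0,40],[[-60,0,0],0,60],[[-60,0,0],0,60]]'

```text
clock: 8.35
eef_pos: [512.3, 94.9, 210.9]
tool_rot: [-0.845, 1.556, -0.572]
force: [1.6, 0.0, -0.8]
width: 59.9
```

Run:
```python
from h import *
# mid tray jaw angle -1.4263, tcp ~ (682,97)
plan(600,80,290,-1.426,10)
```

```text
t 8.35 at [512.3  94.9 210.9] ang 0.272 D [ 87.7 -14.9  79.1] dang deg -97.3 F [ 1.6  0.  -0.8] w 59.9 R [-0.9999 -0.0107  0.0095]
[[[-7.9, -3.8, 8.0], 9.7], [[-7.9, -2.4, 8.6], 9.7], [[-7.9, -0.9, 8.8], 9.7], [[-7.9, 0.6, 8.9], 9.7], [[-7.9, 2.1, 8.6], 9.7], [[-7.9, 3.5, 8.2], 9.7], [[-7.9, 4.9, 7.4], 9.7], [[-7.9, 6.1, 6.5], 9.7], [[-7.9, 7.1, 5.4], 9.7], [[-7.9, 7.9, 4.1], 9.7]]
```

Request:
apply_moves --targets '[[[-8,-4,11],10,60],[[-8,-2,12],10,60],[[-8,-1,12],10,60],[[-8,1,12],10,60],[[-8,3,12],10,60],[[-8,5,11],10,60],[[-8,7,10],10,60],[[-8,8,9],10,60],[[-8,9,7],10,60],[[-8,10,5],7,60]]'

```text
clock: 9.6
eef_pos: [631.2, 73.1, 299.8]
tool_rot: [1.187, 1.552, -0.29]
force: [0.6, -0.3, 0.7]
width: 60.0
```

Run:
```python
from h import *
status.read_state(); eyes.get_image('wrist')
p,im,d=snap('wrist','e_wrist'); snap('top','e_top')
plan(640,80,290,-1.426,1)
P=cloud(p,d)
for n,c,zr in (('base',(517,93),(50,70)),('mid',(682,97),(48,70)),('stap',(517,93),(30,50))):
    m=(P[...,2]>zr[0])&(P[...,2]<zr[1])&(np.hypot(P[...,0]-c[0],P[...,1]-c[1])<102)
    if n=='stap': m&=(np.hypot(P[...,0]-c[0],P[...,1]-c[1])<75)
    k_,l,st,_=cv2.connectedComponentsWithStats(m.astype(np.uint8),connectivity=8); k=1+st[1:,4].argmax(); m=l==k
    print(n,st[k],rect(P[m]),np.percentile(P[m][:,2],[5,50,95]).round(1))
```

```text
t 9.75 at [631.2  73.  299.7] ang -1.470 D [ 8.8  7.  -9.7] dang deg 2.5 F [-0.5 -1.   0.3] w 59.8 R [-0.9998  0.0182  0.0075]
[[[9.7, 9.5, -6.1], -2.5]]
base [ 169  194  133   92 1872] (array([515.2,  91.6]), array([111.2, 164. ]), -1.2954) [50.9 59.2 61.2]
mid [ 171   70  139   98 2848] (array([680.1,  95.2]), array([110.3, 164.2]), -1.4314) [49.8 56.2 58.2]
stap [ 196  217   81   31 1448] (array([519.2,  94.3]), array([ 27.3, 114.5]), -1.2797) [33.5 45.5 48.4]
```

View pics/e_wrist.png

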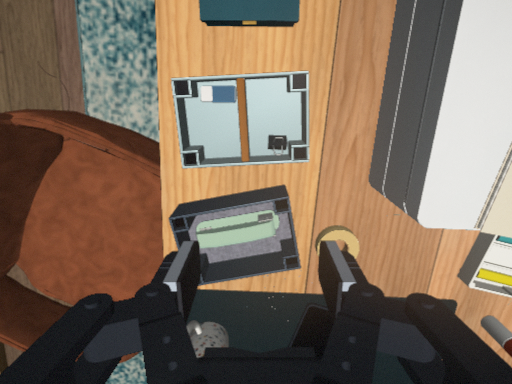

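View pics/e_top.png

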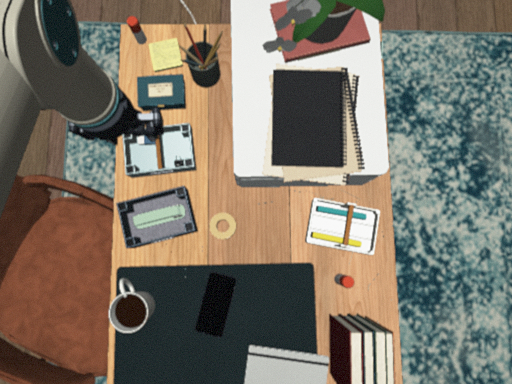

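The top view shows the stapler lying in the base tray at (160,217). The wrist view shows the middle tray's oak partition edge at (242,120), with the eraser at (218,94) and the clip at (278,145) clear of it.

Run:
```python
from h import *
plan(680,96,120,-1.43,4)
```

```text
t 9.75 at [631.2  73.  299.7] ang -1.470 D [  48.8   23.  -179.7] dang deg 2.3 F [-0.5 -1.   0.3] w 59.8 R [-0.9998  0.0182  0.0075]
[[[44.9, 12.7, -4.5], -0.6], [[44.9, 12.8, -4.4], -0.6], [[44.9, 12.8, -4.2], -0.6], [[44.9, 12.8, -4.1], -0.6]]
```

Request:
apply_moves --targets '[[[44,14,-4],-0.6,50],[[44,14,-4],-0.6,50],[[44,14,-4],-0.6,50],[[40,14,-4],-0.6,50],[[0,0,0],0,50]]'

```text
clock: 10.38
eef_pos: [685.7, 96.9, 122.7]
tool_rot: [1.222, 1.556, -0.191]
force: [-1.0, 0.1, 0.1]
width: 50.0
```

Run:
```python
from h import *
eyes.get_image('wrist')
p,im,d=snap('wrist','f_wrist')
plan(680,96,26,-1.43,3)
P=cloud(p,d)
c=(681,96)
m=(P[...,2]>48)&(P[...,2]<70)&(np.hypot(P[...,0]-c[0],P[...,1]-c[1])<102)
print(rect(P[m]))
hsv=cv2.cvtColor(im,cv2.COLOR_BGR2HSV)
# oak edge
mm=cv2.inRange(hsv,(5,120,60),(20,255,255)); q=(mm>0)&(P[...,2]>46)&(P[...,2]<64)&(np.hypot(P[...,0]-c[0],P[...,1]-c[1])<60)
print(q.sum(),rect(P[q]),P[q].mean(0))
```

```text
t 10.47 at [688.1  96.3 127.1] ang -1.415 D [  -8.1   -0.3 -101.1] dang deg -0.9 F [ 0.9  0.1 -0. ] w 49.9 R [-0.9998  0.0213  0.0059]
[[[33.7, -2.7, -0.3], 0.3], [[33.7, -2.7, -0.3], 0.3], [[33.7, -2.7, -0.3], 0.3]]
(array([680.1,  95.4]), array([110.4, 164.5]), -1.4319)
1484 (array([679.6,  95.8]), array([  8.9, 100.7]), 0.1415) [682.88969836  96.24392696  55.09277893]
```

View pics/f_wrist.png

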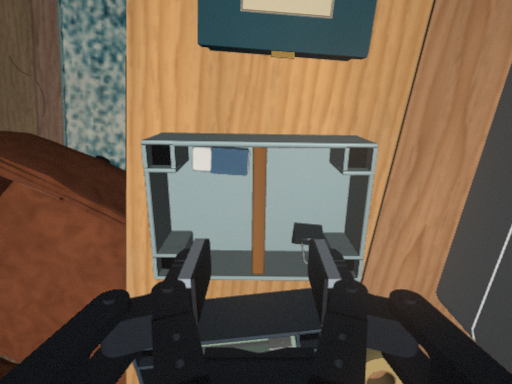

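Request:
apply_moves --targets '[[[33,-5,0],0.3,50],[[33,-4,0],0.3,50],[[20,-4,0],0,50],[[6,0,0],0,50]]'

```text
clock: 10.98
eef_pos: [683.1, 93.5, 45.0]
tool_rot: [1.422, 1.531, -0.003]
force: [-0.2, -0.7, 0.2]
width: 50.0
```

Run:
```python
from h import *
plan(680,95.5,26,-1.4316,1)
```

```text
t 10.97 at [683.1  93.5  45. ] ang -1.424 D [ -3.1   2.  -19. ] dang deg -0.4 F [-0.2 -0.7  0.2] w 50.0 R [-0.9992  0.039   0.0059]
[[[19.0, -2.8, -2.4], 0.4]]
```

Request:
apply_moves --targets '[[[6,0,-2],0,50],[[6,-2,0],0,50],[[0,0,0],0,50],[[0,0,0],0,50]]'

```text
clock: 11.48
eef_pos: [684.3, 95.6, 37.2]
tool_rot: [1.447, 1.524, 0.023]
force: [-0.9, 0.5, 0.3]
width: 49.9
```

Run:
```python
from h import *
plan(680,95.5,26,-1.4316,1)
```

```text
t 11.47 at [684.3  95.6  37.2] ang -1.424 D [ -4.3  -0.1 -11.2] dang deg -0.4 F [-0.9  0.5  0.3] w 49.9 R [-0.9989  0.0464  0.0058]
[[[11.2, -4.2, -0.5], 0.4]]
```

Request:
apply_moves --targets '[[[12,-4,0],0,50],[[0,0,0],0,40],[[0,0,0],0,20]]'

```text
clock: 11.85
eef_pos: [680.6, 95.0, 24.1]
tool_rot: [1.447, 1.524, 0.023]
force: [0.7, -0.1, 0.3]
width: 23.2
```

Run:
```python
from h import *
plan(680,95.5,26,-1.4316,1); snap('wrist','g_wrist')
```

```text
t 11.85 at [680.6  95.   24.1] ang -1.424 D [-0.6  0.5  1.9] dang deg -0.4 F [ 0.7 -0.1  0.3] w 23.2 R [-0.9989  0.0463  0.0058]
[[[-1.9, -0.5, -0.6], 0.4]]
```

View pics/g_wrist.png

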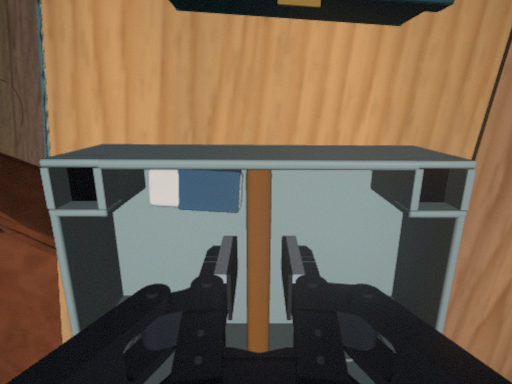

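The jaws (236 and 283) straddle the oak partition edge (259) evenly. I'll close.

Request:
apply_moves --targets '[[[0,0,0],0.4,0],[[0,0,0],0,0],[[0,0,0],0,0]]'

```text
clock: 12.28
eef_pos: [680.4, 95.1, 24.2]
tool_rot: [1.456, 1.525, 0.026]
force: [-0.2, -0.8, 0.2]
width: 9.0
```

Request:
apply_moves --targets '[[[-10,0,0],0,0],[[-20,0,0],0,0],[[-30,0,0],0,0],[[-40,0,0],0,0]]'

```text
clock: 12.78
eef_pos: [671.8, 94.5, 124.6]
tool_rot: [1.421, 1.534, -0.01]
force: [1.5, 0.9, -4.7]
width: 9.3
```

Run:
```python
from h import *
p,im,d=snap('wrist','h_wrist'); snap('scene','h_scene')
plan(515.5,92,160,-1.295,6)
P=cloud(p,d); s=status.read_state()
m=(d>0)&(P[...,2]>s['eef_pos'][2]-12)&(np.hypot(P[...,0]-680,P[...,1]-96)<130)
```

```text
t 12.88 at [676.5  94.8 129.8] ang -1.432 D [-161.    -2.8   30.2] dang deg 7.8 F [ 1.3 -0.2 -3.2] w 8.8 R [-0.9988  0.0482  0.0054]
[[[-5.0, -26.6, -3.3], -1.3], [[-5.0, -26.6, -3.9], -1.3], [[-5.0, -26.5, -4.5], -1.3], [[-5.0, -26.3, -5.1], -1.3], [[-5.0, -26.2, -5.7], -1.3], [[-5.0, -26.1, -6.3], -1.3]]
```

View pics/h_wrist.png

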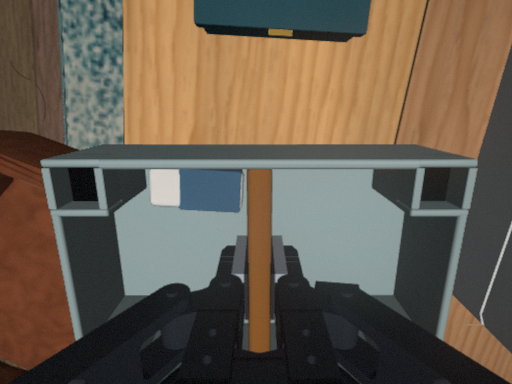

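View pics/h_scene.png

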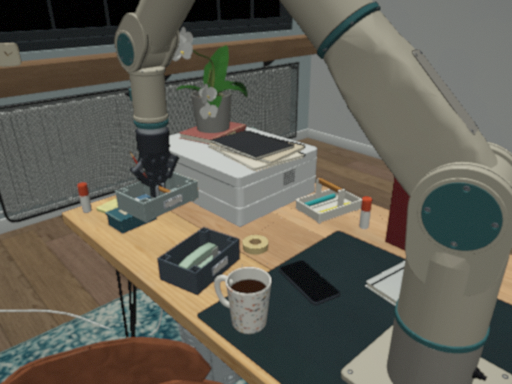

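Request:
apply_moves --targets '[[[-5,-15,-3],-1,0],[[-5,-26,-4],-1.3,0],[[-5,-28,-4],-1.3,0],[[-4,-28,-5],-1.3,0],[[-4,-26,-6],-1.3,0],[[0,-15,-4],-1,0],[[0,0,0],0,0]]'

```text
clock: 13.75
eef_pos: [528.0, 93.1, 146.4]
tool_rot: [1.323, 1.524, 0.021]
force: [0.7, -0.1, -3.9]
width: 9.0
```

Run:
```python
from h import *
plan(515.6,91.4,120,-1.295,1)
```

```text
t 13.75 at [528.   93.1 146.4] ang -1.303 D [-12.4  -1.7 -26.4] dang deg 0.4 F [ 0.7 -0.1 -3.9] w 9.0 R [-0.9989  0.0455  0.0115]
[[[26.4, -12.5, -1.6], -0.4]]
```

```bash
cat >> h.py <<'E'
def ex(x,y,z,ang):
    s=status.read_state(); D=np.array([x,y,z])-s['eef_pos']
    print('t %.2f'%s['clock'],s['eef_pos'].round(1),'D',D.round(1),'shift',(Rtool(s).T@D).round(1),'roll %.2f'%-np.degrees(wrap(ang-zang(s))),'F',s['force'].round(1),'w %.1f'%s['width'],'tilt',Rtool(s)[2,1:].round(3),'q',s['qpos'].round(2) )
E
python3 - <<'E'
from h import *
ex(515.6,91.4,105,-1.295)
E
```

```text
t 13.75 [528.   93.1 146.4] D [-12.4  -1.7 -41.4] shift [ 40.7 -14.3  -2.1] roll -0.43 F [ 0.7 -0.1 -3.9] w 9.0 tilt [0.046 0.012] q [-0.31  0.57  0.11  1.97 -0.1   0.57 -1.44]
```

Request:
apply_moves --targets '[[[20,-7,-1],-0.4,0],[[18,-8,-1],0,0],[[0,0,0],0,0],[[0,0,0],0,0]]'

```text
clock: 14.25
eef_pos: [520.1, 91.3, 108.1]
tool_rot: [1.33, 1.516, 0.033]
force: [0.3, 0.2, -4.0]
width: 9.3
```

Run:
```python
from h import *
eyes.get_image('wrist')
ex(515.6,91.4,92,-1.295)
p,im,d=snap('wrist','i_wrist'); snap('top','i_top')
```

```text
t 14.30 [519.9  91.3 108.1] D [ -4.3   0.1 -16.1] shift [15.8 -5.  -1.5] roll -0.14 F [ 0.1  0.1 -4.7] w 9.3 tilt [0.053 0.013] q [-0.3   0.62  0.1   2.02 -0.11  0.45 -1.42]
```

View pics/i_wrist.png

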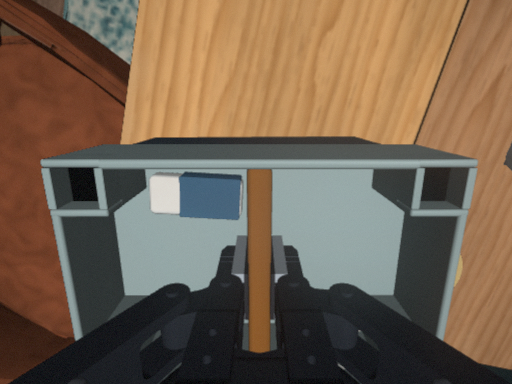

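View pics/i_top.png

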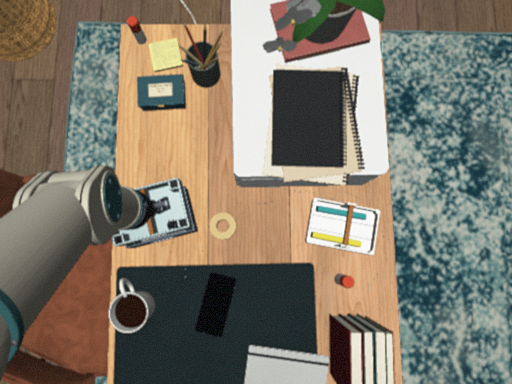

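Request:
apply_moves --targets '[[[9,-3,-1],-0.2,0],[[5,-2,-1],0,0],[[0,0,0],0,0],[[0,0,0],0,0]]'

```text
clock: 14.9
eef_pos: [515.2, 92.2, 93.5]
tool_rot: [1.333, 1.516, 0.04]
force: [-0.0, 0.4, -3.7]
width: 9.3
```

Run:
```python
from h import *
ex(515.6,91.4,86,-1.295)
```

```text
t 14.90 [515.2  92.2  93.5] D [ 0.4 -0.8 -7.5] shift [ 7.5 -0.2  0.8] roll 0.09 F [-0.   0.4 -3.7] w 9.3 tilt [0.054 0.013] q [-0.3   0.64  0.09  2.04 -0.11  0.41 -1.42]
```

Request:
apply_moves --targets '[[[7,0,1],0,0],[[0,0,0],0,0],[[5,0,0],0,0],[[0,0,0],0,0]]'

```text
clock: 15.4
eef_pos: [516.5, 91.1, 80.7]
tool_rot: [1.333, 1.515, 0.04]
force: [0.2, -0.5, -4.2]
width: 8.8
```

Run:
```python
from h import *
ex(515.6,91.4,76,-1.295)
```

```text
t 15.40 [516.5  91.1  80.7] D [-0.9  0.3 -4.7] shift [ 4.7 -1.  -0.5] roll 0.08 F [ 0.2 -0.5 -4.2] w 8.8 tilt [0.054 0.013] q [-0.29  0.67  0.08  2.05 -0.11  0.38 -1.42]
```

Request:
apply_moves --targets '[[[4,-1,0],0,0],[[1,0,0],0,0],[[0,0,0],0,0]]'

```text
clock: 15.78
eef_pos: [516.0, 90.9, 76.1]
tool_rot: [1.339, 1.515, 0.045]
force: [-1.2, -0.3, 0.8]
width: 9.2
```

Run:
```python
from h import *
ex(515.6,91.4,76,-1.295)
```

```text
t 15.78 [516.   90.9  76.1] D [-0.4  0.5 -0.1] shift [ 0.  -0.2 -0.5] roll 0.08 F [-1.2 -0.3  0.8] w 9.2 tilt [0.055 0.013] q [-0.29  0.67  0.08  2.05 -0.11  0.37 -1.42]
```

Request:
apply_moves --targets '[[[1,0,0],0,0],[[0,0,0],0,20],[[0,0,0],0,40],[[0,0,0],0,40],[[-20,0,0],0,40],[[-40,-5,0],0,40],[[-60,-5,0],0,50],[[-60,-5,0],0,60]]'

```text
clock: 16.77
eef_pos: [490.0, 86.2, 255.0]
tool_rot: [1.308, 1.52, 0.015]
force: [0.7, 0.1, -0.6]
width: 60.1
```

Run:
```python
from h import *
eyes.get_image('wrist')
p,im,d=snap('wrist','j_wrist'); 
P=cloud(p,d)
m=(P[...,2]>98)&(P[...,2]<120)&(np.hypot(P[...,0]-516,P[...,1]-92)<105)
k_,l,st,_=cv2.connectedComponentsWithStats(m.astype(np.uint8),connectivity=8); k=1+st[1:,4].argmax(); m=l==k
print(rect(P[m]),np.percentile(P[m][:,2],[5,50,95])); Q=P[m]; A=np.c_[Q[:,:2]-Q[:,:2].mean(0),np.ones(len(Q))]
mm=Q[:,2]>100; print(np.linalg.lstsq(A[mm],Q[mm][:,2],rcond=None)[0])
plan(504,-354,300,-1.742,12)
```

```text
(array([515.6,  90.6]), array([109. , 164.6]), -1.2959) [ 99.9187423  107.33251925 109.17379606]
[9.40016409e-03 3.49017225e-03 1.06833304e+02]
t 16.88 at [493.7  86.7 259.5] ang -1.294 D [  10.3 -440.7   40.5] dang deg -25.7 F [ 0.8 -0.6  0.4] w 60.1 R [-0.998   0.0611  0.0134]
[[[-3.4, -9.2, 35.6], 2.1], [[-3.4, -7.9, 35.9], 2.1], [[-3.4, -6.5, 36.1], 2.1], [[-3.4, -5.2, 36.4], 2.1], [[-3.4, -3.8, 36.5], 2.1], [[-3.4, -2.5, 36.7], 2.1], [[-3.4, -1.1, 36.7], 2.1], [[-3.4, 0.3, 36.7], 2.1], [[-3.4, 1.7, 36.7], 2.1], [[-3.4, 3.0, 36.6], 2.1], [[-3.4, 4.4, 36.5], 2.1], [[-3.4, 5.8, 36.3], 2.1]]
```

View pics/j_wrist.png

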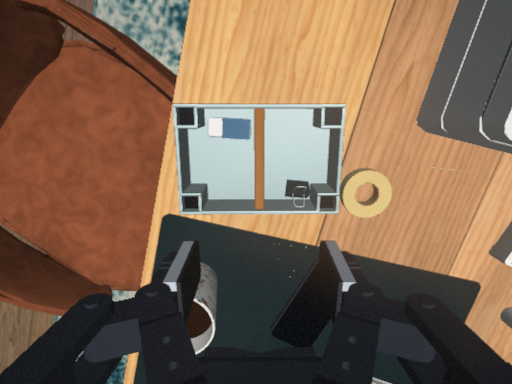

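The stacked middle tray sits squarely at about (260,160) in the wrist view, with its rim at about 108, which is the seated height. Eraser and clip are still inside. Next is the pen tray.

Request:
apply_moves --targets '[[[0,-9,35],2.1,60],[[0,-8,39],2.1,60],[[0,-7,40],2.1,60],[[0,-5,40],2.1,60],[[0,-4,40],2.1,60],[[0,-2,40],2.1,60],[[0,-1,40],2.1,60],[[0,0,40],2.1,60],[[0,2,40],2.1,60],[[0,3,40],2.1,60]]'

```text
clock: 18.12
eef_pos: [506.9, -316.9, 254.7]
tool_rot: [1.797, 1.507, 0.135]
force: [0.7, -0.0, -0.7]
width: 59.9
```

Run:
```python
from h import *
plan(490,-352,260,-1.742,3)
```

```text
t 18.12 at [ 506.9 -316.9  254.7] ang -1.661 D [-16.9 -35.1   5.3] dang deg -4.6 F [ 0.7 -0.  -0.7] w 59.9 R [-0.998   0.0617 -0.0142]
[[[-1.8, -4.6, 12.2], 1.5], [[-1.8, -4.2, 12.3], 1.5], [[-1.8, -3.9, 12.4], 1.5]]
```

Request:
apply_moves --targets '[[[-2,-8,15],2,60],[[0,-8,10],2,60],[[0,0,0],0,60],[[0,0,0],0,60]]'

```text
clock: 18.62
eef_pos: [486.0, -340.7, 253.6]
tool_rot: [1.907, 1.51, 0.171]
force: [0.2, -0.2, -0.2]
width: 60.1
```

Run:
```python
from h import *
p,im,d=snap('wrist','k_wrist'); p2,im2,d2=snap('top','k_top')
P=cloud(p,d)
m=(P[...,2]>30)&(P[...,2]<46)&(np.hypot(P[...,0]-504,P[...,1]+354)<105)
k_,l,st,_=cv2.connectedComponentsWithStats(m.astype(np.uint8),connectivity=8); k=1+st[1:,4].argmax(); m=l==k
print(rect(P[m]),np.percentile(P[m][:,2],[5,50,95]))
m=(P[...,2]>80)&(P[...,2]<98)&(np.hypot(P[...,0]-504,P[...,1]+354)<70)
print('bar',rect(P[m]),np.percentile(P[m][:,2],[5,50,95]))
plan(502,-355,63,-1.742,5)
# top: stacked mid
P=cloud(p2,d2)
m=(P[...,2]>98)&(P[...,2]<118)&(np.hypot(P[...,0]-516,P[...,1]-92)<105)
k_,l,st,_=cv2.connectedComponentsWithStats(m.astype(np.uint8),connectivity=8); k=1+st[1:,4].argmax(); m=l==k
print('mid top',rect(P[m]),np.percentile(P[m][:,2],[5,50,95]))
```

```text
(array([ 501.8, -356.2]), array([110.2, 164.3]), 1.3982) [32.07865818 38.77523363 40.25302049]
bar (array([ 501.8, -355.8]), array([ 21.5, 102.1]), -0.1654) [86.69805684 89.57062176 91.07630727]
t 18.73 at [ 486.1 -341.   253.7] ang -1.736 D [  15.9  -14.  -190.7] dang deg -0.3 F [-0.7 -0.4 -1. ] w 60.0 R [-0.9981  0.0577 -0.0197]
[[[38.1, 3.6, 2.2], 0.1], [[38.1, 3.6, 2.2], 0.1], [[38.1, 3.6, 2.2], 0.1], [[38.1, 3.6, 2.2], 0.1], [[38.1, 3.6, 2.2], 0.1]]
mid top (array([518.1,  92.3]), array([110.9, 164.8]), -1.2956) [ 99.05420351 106.02188102 109.11733162]
```

View pics/k_wrist.png

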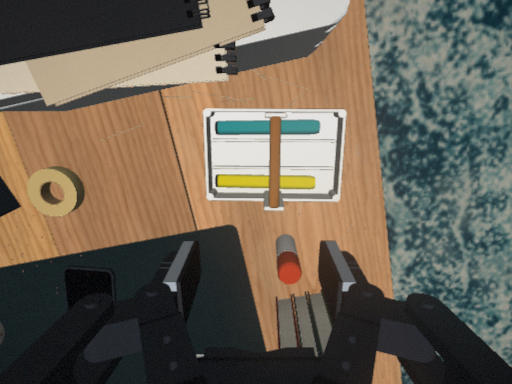

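Run:
```python
from h import *
ex(501.8,-356.1,110,-1.743)
```

```text
t 18.73 [ 486.1 -341.   253.7] D [  15.7  -15.1 -143.7] shift [144.2   9.7  15.2] roll 0.40 F [-0.7 -0.4 -1. ] w 60.0 tilt [ 0.058 -0.02 ] q [ 0.4   0.51  0.29  1.7  -0.24  0.91 -0.94]
```

Request:
apply_moves --targets '[[[40,3,5],0.4,60],[[50,3,5],0,60],[[45,3,5],0,60],[[0,0,0],0,60],[[0,0,0],0,60]]'

```text
clock: 19.35
eef_pos: [506.4, -353.5, 119.5]
tool_rot: [1.862, 1.503, 0.126]
force: [-0.0, -0.4, -0.0]
width: 60.1
```

Run:
```python
from h import *
ex(501.8,-356.1,64,-1.743)
p,im,d=snap('wrist','l_wrist')
P=cloud(p,d)
m=(P[...,2]>30)&(P[...,2]<46)&(np.hypot(P[...,0]-504,P[...,1]+354)<105)
print(rect(P[m]))
m=(P[...,2]>82)&(P[...,2]<98)&(np.hypot(P[...,0]-504,P[...,1]+354)<70)
print('bar',rect(P[m]),np.percentile(P[m][:,2],[5,50,95]))
```

```text
t 19.35 [ 506.4 -353.5  119.5] D [ -4.6  -2.6 -55.5] shift [55.1 -7.8  4.4] roll 0.43 F [-0.  -0.4 -0. ] w 60.1 tilt [ 0.065 -0.02 ] q [ 0.45  0.71  0.22  1.77 -0.31  0.65 -0.87]
(array([ 527.4, -360.2]), array([161.6, 164.8]), 1.4076)
bar (array([ 501.9, -355.9]), array([ 21.8, 102.1]), -0.1722) [86.93720933 89.68320808 91.05339836]
```

View pics/l_wrist.png

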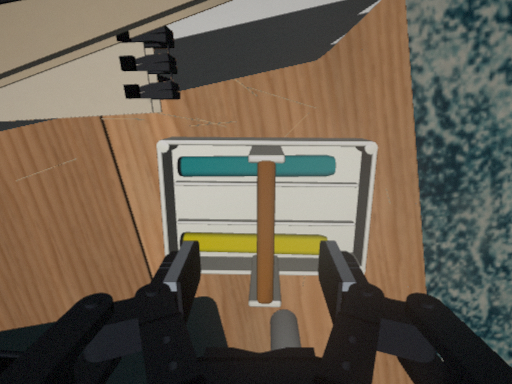

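Request:
apply_moves --targets '[[[25,-4,2],0.4,50],[[22,-4,2],0,50],[[6,0,0],0,50],[[0,0,0],0,50],[[0,0,0],0,50]]'

```text
clock: 20.02
eef_pos: [507.2, -358.2, 75.3]
tool_rot: [1.742, 1.489, 0.0]
force: [-0.2, -0.6, -0.5]
width: 49.9
```

Run:
```python
from h import *
ex(501.8,-356.1,64,-1.743)
```

```text
t 20.02 [ 507.2 -358.2   75.3] D [ -5.4   2.1 -11.3] shift [10.8 -6.6 -1. ] roll 0.14 F [-0.2 -0.6 -0.5] w 49.9 tilt [ 0.08  -0.014] q [ 0.48  0.77  0.18  1.8  -0.34  0.54 -0.84]
```

Request:
apply_moves --targets '[[[11,-7,-1],0,50],[[0,-1,0],0,40],[[0,0,0],0,25]]'

```text
clock: 20.4
eef_pos: [500.5, -355.9, 64.2]
tool_rot: [1.73, 1.488, -0.011]
force: [0.4, -0.6, -0.3]
width: 25.3
```

Run:
```python
from h import *
ex(501.8,-356.1,64,-1.743); snap('wrist','m_wrist')
```

```text
t 20.40 [ 500.5 -355.9   64.2] D [ 1.3 -0.2 -0.2] shift [ 0.3  1.3 -0. ] roll 0.15 F [ 0.4 -0.6 -0.3] w 25.3 tilt [ 0.082 -0.013] q [ 0.49  0.78  0.17  1.82 -0.35  0.51 -0.83]
```

View pics/m_wrist.png

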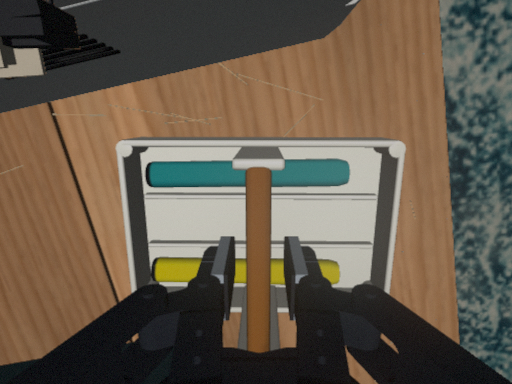

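The bar (259) is centred between the pads (230 and 290), so I'll close and lift.

Request:
apply_moves --targets '[[[0,0,0],0,0],[[0,0,0],0,0],[[0,0,0],0,0]]'

```text
clock: 20.82
eef_pos: [500.5, -356.0, 64.3]
tool_rot: [1.728, 1.488, -0.012]
force: [-0.2, -0.3, -1.2]
width: 9.7
```

Run:
```python
from h import *
ex(501.8,-356.1,64,-1.743)
```

```text
t 20.82 [ 500.5 -356.    64.3] D [ 1.3 -0.1 -0.3] shift [ 0.4  1.3 -0.1] roll 0.16 F [-0.2 -0.3 -1.2] w 9.7 tilt [ 0.082 -0.013] q [ 0.49  0.78  0.17  1.82 -0.35  0.51 -0.83]
```

Request:
apply_moves --targets '[[[-10,0,0],0,0],[[-25,2,0],0,0],[[-40,2,0],0,0],[[-40,2,0],0,0],[[-40,2,0],0,0],[[0,0,0],0,0]]'

```text
clock: 21.58
eef_pos: [493.4, -355.7, 223.7]
tool_rot: [1.777, 1.493, 0.036]
force: [0.8, -0.1, -3.8]
width: 9.7
```

Run:
```python
from h import *
snap('wrist','n_wrist'); snap('scene','n_scene')
plan(515.6,91,215,-1.295,12)
ex(515.6,91,215,-1.295)
```

```text
t 21.68 at [ 491.6 -353.6  219.9] ang -1.740 D [ 24.  444.6  -4.9] dang deg 25.5 F [-0.8  0.1 -3.8] w 9.6 R [-0.9974  0.0697 -0.0197]
[[[0.4, -4.3, -36.9], -2.1], [[0.4, -2.9, -37.0], -2.1], [[0.4, -1.5, -37.1], -2.1], [[0.4, -0.2, -37.1], -2.1], [[0.4, 1.2, -37.1], -2.1], [[0.4, 2.6, -37.0], -2.1], [[0.4, 4.0, -36.9], -2.1], [[0.4, 5.3, -36.7], -2.1], [[0.4, 6.7, -36.5], -2.1], [[0.4, 8.0, -36.2], -2.1], [[0.4, 9.4, -35.9], -2.1], [[0.4, 10.7, -35.5], -2.1]]
t 21.68 [ 491.6 -353.6  219.9] D [ 24.  444.6  -4.9] shift [  10.   -52.1 -442.1] roll -25.50 F [-0.8  0.1 -3.8] w 9.6 tilt [ 0.07 -0.02] q [ 0.43  0.56  0.28  1.72 -0.26  0.84 -0.91]
```

View pics/n_wrist.png

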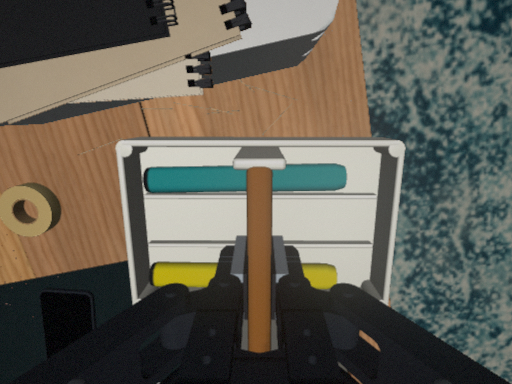

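View pics/n_scene.png

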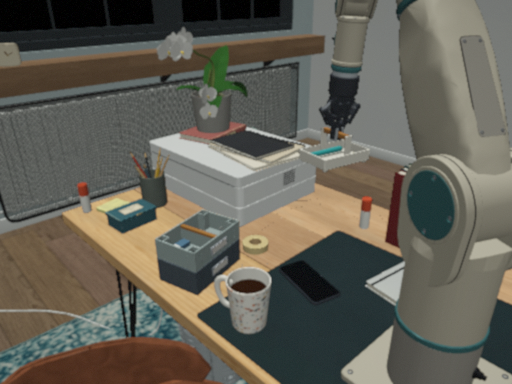

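Request:
apply_moves --targets '[[[0,-4,-20],-1.5,0],[[0,-3,-32],-2,0],[[0,-2,-40],-2.3,0],[[0,0,-40],-2.3,0],[[0,0,-40],-2.3,0],[[0,1,-40],-2.3,0],[[0,3,-40],-2.3,0],[[0,5,-40],-2.3,0],[[0,6,-40],-2.3,0],[[0,7,-36],-2.3,0]]'

```text
clock: 22.92
eef_pos: [483.1, 43.1, 211.0]
tool_rot: [1.858, 1.527, 0.527]
force: [0.7, -0.4, -2.9]
width: 9.9
```

```bash
cat >> h.py <<'E'
def foot(tx,ty,tz,ang):
    from scipy.spatial.transform import Rotation as Ro
    R0=Ro.from_euler('xyz',[1.728,1.488,-0.012]).as_matrix(); p0=np.array([500.5,-356,64.3])
    c=R0.T@(np.array([501.8,-356.1,0])-p0)
    s=status.read_state(); R=Rtool(s); f=s['eef_pos']+R@c; D=np.array([tx,ty,tz])-f
    Rt=R@R0.T; # tray rotation rel. to grasp
    print('t %.2f'%s['clock'],'tcp',s['eef_pos'].round(1),'foot',f.round(1),'D',D.round(1),'shift',(R.T@D).round(1),'roll %.2f'%-np.degrees(wrap(ang-zang(s))),'traytilt',(Rt[:2,2]).round(3),'F',s['force'].round(1),'w %.1f'%s['width'],'tilt',R[2,1:].round(3))
E
python3 - <<'E'
from h import *
plan(515.6,91,215,-1.295,2)
foot(515.6,90.8,140,-1.2957)
E
```

```text
t 22.93 at [483.1  43.1 211. ] ang -1.331 D [32.5 47.9  4. ] dang deg 2.1 F [ 0.7 -0.4 -2.9] w 9.9 R [-0.999   0.0424 -0.0125]
[[[-2.0, 21.5, -19.4], -1.0], [[-2.0, 21.8, -19.0], -1.0]]
t 22.93 tcp [483.1  43.1 211. ] foot [481.9  42.9 146.7] D [33.7 47.9 -6.7] shift [  9.1  43.8 -38.4] roll -2.03 traytilt [0.038 0.01 ] F [ 0.7 -0.4 -2.9] w 9.9 tilt [ 0.042 -0.013]
```

Request:
apply_moves --targets '[[[0,18,-18],-1,0],[[0,18,-18],-1,0],[[0,6,-4],0,0],[[0,0,0],0,0],[[0,0,0],0,0]]'

```text
clock: 23.55
eef_pos: [504.4, 100.3, 207.9]
tool_rot: [2.085, 1.539, 0.803]
force: [1.1, -0.1, -3.0]
width: 10.0
```

Run:
```python
from h import *
foot(515.6,90.8,125,-1.2957)
snap('scene','o_scene')
p,im,d=snap('wrist','o_wrist')
foot(515.6,90.8,125,-1.2957)
```

```text
t 23.55 tcp [504.4 100.3 207.9] foot [502.2  99.9 143.6] D [ 13.4  -9.1 -18.6] shift [18.7  9.8 12.9] roll 0.81 traytilt [0.053 0.013] F [ 1.1 -0.1 -3. ] w 10.0 tilt [ 0.027 -0.015]
t 23.65 tcp [504.7 100.1 208.1] foot [502.6  99.8 143.8] D [ 13.   -9.  -18.8] shift [18.9  9.4 12.6] roll 0.78 traytilt [0.052 0.013] F [-0.2  0.8 -2.7] w 10.0 tilt [ 0.028 -0.015]
```

View pics/o_scene.png

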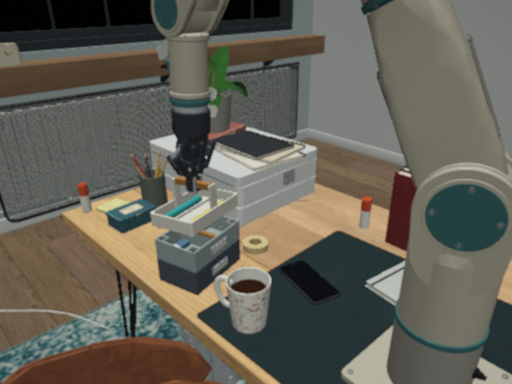

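View pics/o_wrist.png

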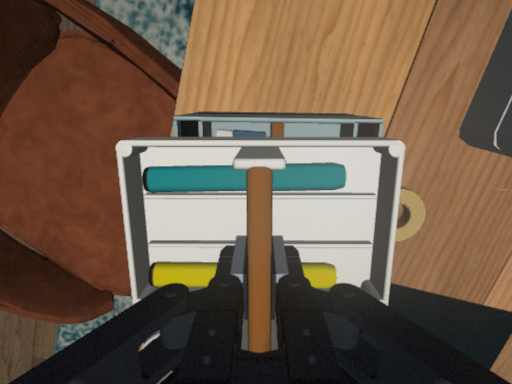

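Request:
apply_moves --targets '[[[8,10,12],0.8,0]]'

```text
clock: 23.78
eef_pos: [517.9, 91.5, 200.5]
tool_rot: [2.088, 1.538, 0.792]
force: [-0.1, -1.0, -2.7]
width: 9.9
```

Run:
```python
from h import *
for i in range(6): eyes.get_image('wrist')
foot(515.6,90.8,120,-1.2957)
```

```text
t 24.07 tcp [517.7  91.5 200.1] foot [515.5  91.2 135.8] D [  0.1  -0.4 -15.8] shift [15.8 -0.4  0.7] roll -0.04 traytilt [0.053 0.012] F [ 0.7 -0.  -3.4] w 10.1 tilt [ 0.027 -0.016]
```

Request:
apply_moves --targets '[[[20,0,1],0,0],[[2,0,0],0,0]]'

```text
clock: 24.32
eef_pos: [518.6, 91.6, 178.2]
tool_rot: [2.099, 1.538, 0.803]
force: [-1.1, -0.3, -2.5]
width: 10.2
```

Run:
```python
from h import *
for i in range(5): eyes.get_image('wrist')
foot(515.6,90.8,106,-1.2957)
```

```text
t 24.57 tcp [520.2  91.7 179.8] foot [518.3  91.5 115.5] D [-2.7 -0.7 -9.5] shift [ 9.4 -3.   0.1] roll -0.01 traytilt [0.049 0.011] F [ 0.7  0.5 -3.1] w 9.6 tilt [ 0.032 -0.016]
```

Request:
apply_moves --targets '[[[4,-3,0],0,0]]'

```text
clock: 24.7
eef_pos: [518.0, 91.2, 176.3]
tool_rot: [2.007, 1.533, 0.711]
force: [-0.1, -1.3, -4.1]
width: 10.0
```

Run:
```python
from h import *
for i in range(5): eyes.get_image('wrist')
foot(515.6,90.8,106,-1.2957)
```

```text
t 24.95 tcp [517.4  91.  175.8] foot [515.5  90.8 111.5] D [ 0.1  0.  -5.5] shift [ 5.5 -0.1  0.1] roll -0.01 traytilt [0.048 0.011] F [-0.   0.2 -2.6] w 9.9 tilt [ 0.032 -0.016]
```

Request:
apply_moves --targets '[[[5,0,0],0,0]]'

```text
clock: 25.08
eef_pos: [518.0, 91.2, 171.0]
tool_rot: [2.014, 1.534, 0.718]
force: [0.0, 0.8, -2.8]
width: 9.9
```

```bash
python3 - <<'E'
from h import *
for i in range(5): eyes.get_image('wrist')
foot(515.6,90.8,103,-1.2957)
snap('scene','p_scene')
E
python3 -c "
import cv2;i=cv2.imread('pics/p_scene.png')[150:310,130:270];cv2.imwrite('pics/p_crop.png',cv2.resize(i,None,fx=3.5,fy=3.5))"
```

```text
t 25.32 tcp [517.5  91.1 170.6] foot [515.6  90.9 106.3] D [ 0.  -0.1 -3.3] shift [ 3.3 -0.1  0.1] roll -0.01 traytilt [0.049 0.011] F [ 0.2 -0.5 -3.3] w 10.3 tilt [ 0.032 -0.016]
```

View pics/p_crop.png

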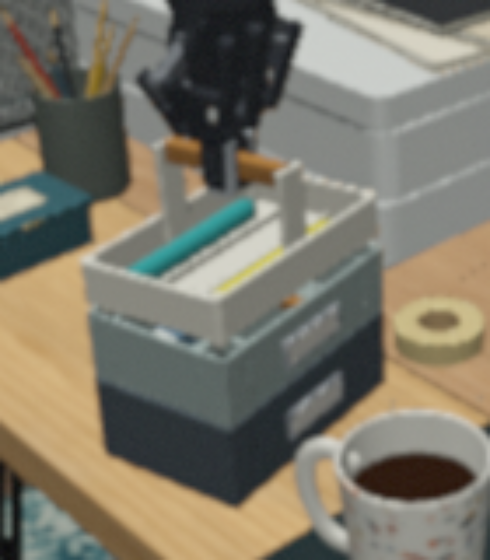

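The pen tray is aligned over the stack with a small gap at the near edge, around (220,335) in the crop, and no contact force yet.

Request:
apply_moves --targets '[[[3,0,0],0,0]]'

```text
clock: 25.5
eef_pos: [518.0, 91.2, 167.9]
tool_rot: [2.02, 1.534, 0.724]
force: [-0.6, -0.9, -2.3]
width: 10.1
```

Run:
```python
from h import *
for i in range(5): eyes.get_image('wrist')
foot(515.6,90.8,101,-1.2957)
```

```text
t 25.75 tcp [517.7  91.2 167.7] foot [515.8  91.  103.4] D [-0.2 -0.2 -2.4] shift [ 2.4 -0.3  0.1] roll -0.01 traytilt [0.048 0.011] F [ 0.2 -0.2 -2.6] w 9.6 tilt [ 0.032 -0.016]
```

Request:
apply_moves --targets '[[[2,0,0],0,0]]'

```text
clock: 25.88
eef_pos: [517.8, 91.4, 165.9]
tool_rot: [2.032, 1.534, 0.736]
force: [-2.4, 1.7, 2.1]
width: 10.0
```

Run:
```python
from h import *
for i in range(5): eyes.get_image('wrist')
foot(515.6,90.8,101,-1.2957)
```

```text
t 26.12 tcp [517.8  91.4 165.9] foot [516.   91.2 101.7] D [-0.4 -0.4 -0.7] shift [ 0.6 -0.5  0.3] roll -0.00 traytilt [0.048 0.01 ] F [-0.1  1.5  0.9] w 9.8 tilt [ 0.033 -0.016]
```

Request:
apply_moves --targets '[[[0,0,0],0,14],[[0,0,0],0,20],[[0,0,0],0,40],[[0,0,0],0,40],[[-15,0,0],0,40],[[-40,0,0],0,40],[[-60,-5,0],0,60],[[-40,-10,0],0,60]]'

```text
clock: 27.12
eef_pos: [498.6, 82.8, 325.2]
tool_rot: [2.046, 1.537, 0.749]
force: [0.7, -0.2, -0.7]
width: 59.9
```

Run:
```python
from h import *
for i in range(4): eyes.get_image('wrist')
p,im,d=snap('wrist','q_wrist'); snap('scene','q_scene')
ex(490,90,330,-1.2957)
P=cloud(p,d)
m=(P[...,2]>128)&(P[...,2]<145)&(np.hypot(P[...,0]-516,P[...,1]-91)<105)
k_,l,st,_=cv2.connectedComponentsWithStats(m.astype(np.uint8),connectivity=8); k=1+st[1:,4].argmax(); m=l==k
print(rect(P[m]),np.percentile(P[m][:,2],[5,50,95]))
Q=P[m]; Q=Q[Q[:,2]>133]; print(np.linalg.lstsq(np.c_[Q[:,:2]-Q[:,:2].mean(0),np.ones(len(Q))],Q[:,2],rcond=None)[0])
i=cv2.imread('pics/q_scene.png')[150:310,130:270];cv2.imwrite('pics/q_crop.png',cv2.resize(i,None,fx=3.5,fy=3.5))
```

```text
t 27.43 [497.3  83.  321. ] D [-7.3  7.   9. ] shift [-9.  -4.9 -8.9] roll -0.03 F [-0.2 -0.3  1.3] w 59.8 tilt [ 0.025 -0.016] q [-0.36  0.31  0.21  1.81 -0.1   1.   -1.41]
(array([516.9,  90.8]), array([109.1, 164.1]), -1.2971) [129.65015472 137.8232982  139.3572585 ]
[4.55468407e-03 1.71631545e-03 1.37785394e+02]
```

View pics/q_crop.png

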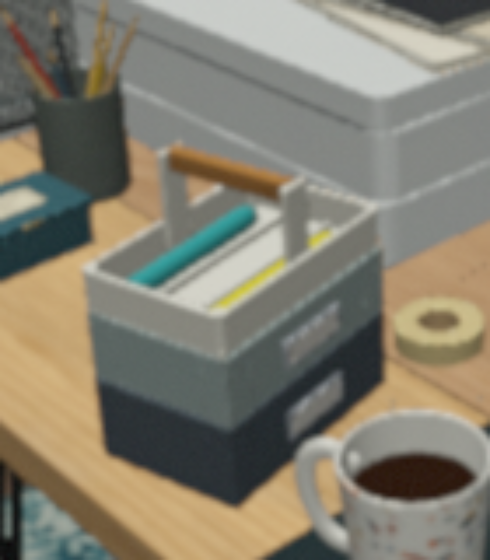

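View pics/q_wrist.png

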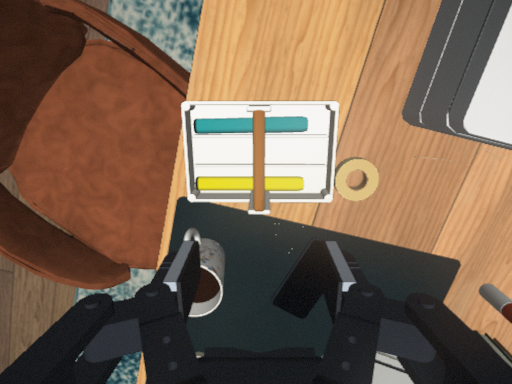

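The gap has closed and the pen rim reads 137.8 mm against the 138 expected. It is level and centred, both markers are in, and the arm is clear.

Run:
```python
from h import *
print(ctrl.finish_job())
```

```text
the job is handed in; nothing more can be done
None
```

I stacked all three parts and handed the job in at about 27.4 s. The hand-in gave no verdict, so what follows is from my own last measurements.

- **Stapler:** I laid it flat along y in the bottom tray. Before it was covered, its centre measured about 5 mm from the tray's centre, with its top at the right height and lined up with the tray.
- **Middle tray:** It is seated in the bottom tray's sockets. The rim measured 107–109 mm where 108 was expected. The centre is within about 1 mm of the bottom tray's and the angle within 0.001 rad. The eraser and clip were still inside.
- **Pen tray:** It is seated on top. The rim measured 137.8 mm where 138 was expected, with a slope of about 0.005 rad. The centre is about 1.3 mm from the middle tray's, and the angle differs by about 0.001 rad. Both markers are in it.
- **Other things on the desk:** In the last pictures the tape roll, glue stick and mug look where they were, though I did not measure them again. The gripper is open and well above the stack.

**Disagreements and drift:**
- The top and wrist cameras disagreed by about 2 mm in absolute position, so I worked from the wrist camera alone and from relative positions.
- The tool tilted by up to 0.08 rad over the run. The pen tray went into the sockets about 0.05 rad off level and settled flat when released.

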